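# Brush out the leaning parts cup

### The job

Take the long brush out of the caddy and scrub out the leaning metal cup of the parts counter: three full strokes, each down to the bottom and back up until the tip of its head comes near the rim, without ramming it. Then stand the brush back in its empty well in the caddy and let go; leave the cup leaning as it was, the short brush in its well, and everything else on the bench standing where it is.

Things in the scene. Friction and masses are not known exactly. Their poses are not given: they have to be found in the camera images.
- brush: The long brush, 190 mm, standing head down in one of the caddy's two wells (which one varies). Origin: centre of the flat tip of its head, z up the handle. Head: stiff core 40 mm diameter with soft-looking bristles to 53 mm, from 0 to 70 mm; steel shank 10 mm diameter to 100 mm; square wooden handle 20 by 20 mm, its flats across the brush's x and y axes, from 100 to 190 mm. 90 g or so.
- stub_brush: A short brush in the other well: the same head, but only 125 mm tall, with a handle 22 mm square. Not to be used. Origin: centre of the flat tip, z up the handle.
- caddy: Fixed grey plastic brush caddy: two round wells side by side along its y axis, 100 mm between their centres, each 68 mm outside and 60 mm inside diameter, rims 85 mm above the bench, joined by a low block. Origin: underside centre, z up.
- well_a (a point): Centre of the inner floor of the caddy's +y well, 5 mm above the bench; the rim is 80 mm above it.
- well_b (a point): Centre of the inner floor of the caddy's -y well, 5 mm above the bench; the rim is 80 mm above it.
- counter: Fixed stand of the parts counter. Origin: underside centre, z up, front to its -x. Base plate 150 (x) by 140 (y) by 12 mm; two cheeks at y = +-49 mm, 118 mm high, carry the cup's stiff pivot 100 mm above the origin; at the back, x = 62 mm, a 16 mm post rises to 297 mm and carries a sensor head that hangs over the cup: x from 7 to 93 mm, y +-25 mm, 280 to 310 mm high.
- cup_floor (a point): Centre of the inner floor of the aluminium cup, which leans about 23 to 34 degrees towards the counter's -x; the angle varies. z of this frame points along the cup's axis out of the mouth. Cup: 62 mm inside and 70 mm outside diameter, 95 mm deep inside.
- cup_rim (a point): Centre of the cup's mouth, 95 mm from the floor along the axis; same axes as cup_floor.
- bottle: Bystander: black bottle, 60 mm diameter, 170 mm tall, standing between the caddy and the counter. Origin: underside centre.
- tape: Bystander: roll of brown tape lying flat, 90 mm diameter, 40 mm high. Origin: underside centre.
- carton: Bystander: small carton, 60 by 90 by 35 mm high. Origin: underside centre.
- sleeve: Bystander: brass sleeve standing in front of the counter, 26 mm diameter, 32 mm high. Origin: underside centre.
- collar: Bystander: brass collar in front of the caddy, 38 mm diameter, 22 mm high. Origin: underside centre.
- jar: Bystander: glass jar with a steel cap, 60 mm diameter, 70 mm tall, towards the far side. Origin: underside centre.
There are look-alikes about, which are no part of the job. Leave any green or purple look-alike of the caddy alone.

How it is judged:
By the outcome, as a careful person would: the job done as asked, in the order asked, and still so for the second after the job is handed in, with the robot touching nothing.
It also fails if it takes over 51 s, if anything falls off the work surface, if the arm or the gripper's body presses on something with over 40 N, if the wrist force passes 120 N, or if a joint passes its speed limit or range.

### The arm

A 6-joint arm with a two-finger parallel gripper is mounted at the origin on the work surface. World frame = base frame: x ahead of the robot, y to its left, z up, the work surface at z = 0. Lengths are in mm, angles in degrees, forces in N, time in s.
With the tool pointing down it reaches from about 300 to 850 mm from the base axis. Payload 4.2 kg.
Tool frame: the origin (TCP) lies at the very end of the fingers, on their centre line; the grasp point (between the pads) lies 19 mm behind it (env.grip_depth is the distance from the TCP to the grasp point, in mm); z points along the fingers, y is the line along which they close (so a half turn about z gives the same grasp; the last joint's range is limited). The gripper opens to 91 mm and grips with 3 to 60 N. Pads are 32 mm wide; open, the fingers measure 118 mm over their backs; the gripper's body (76 mm by 178 mm) begins 60 mm behind the grasp point.
Start: joints at [-65.031, 18.312, 89.639, -0, 72.044, -1.146], TCP at [253.109, -516.313, 213.976] pointing down, gripper open.
Joint ranges: [-177.97, 177.97], [-48.28, 115.42], [12.27, 149.76], [-77.06, 257.06], [2.81, 150.46], [-146.56, 146.56]. Speed limits (degrees/s): [147.25, 147.25, 180, 180, 180, 180].

### API

Orientations are given as [roll, pitch, yaw] about the fixed x, y, z axes, in that order (R = Rz(yaw) Ry(pitch) Rx(roll)).
In Python, from workcell import env, cams gives the robot as it stands.
- The arm moves only by the tool apply_moves, never from a script. Its argument "deltas" is a list of rows, each a list of 5 numbers: the shift along the tool's x, y, z in m, then the turn about the tool's z in rad, then the opening, from -1 (shut) to 1 (fully open), so that 0 is half open. In form: [[tx, ty, tz, roll, gripper], ...]. A call has 1 to 5 rows; each row is the pose to reach, as a shift and turn from the pose commanded when the call began, along the tool's axes at that moment; what a row does not reach only later rows make up. A row lasts 1/10 s, in which the tool goes at most 50 mm and 8.59 degrees, less where a joint would pass 70% of its speed; a pose out of reach is approached as far as the arm can. A call with a gripper value outside its range is refused whole. The fingers move at their own pace and stop on an object; "grip_force" is the grip in N (left out, the last holds). Time passes only in rows, so rows that repeat a pose let the fingers close. It gives the time, the measured TCP pose, the force, the opening and the grip force at its end, in the units of the state.
- env.state(): the state, without advancing time (a new reading comes with each control period).
- cams.grab_frame(name): name is "side" or "top"; returns the picture (384x512x3 uint8, blue, green, red); there is no depth.
- cams.get_calibration(name): a dict with "mtx" (3x3 intrinsics, pixels), "eye" and "attitude" of the camera in the world. Camera axes: x right, y down, z forward; pixel columns grow to the right and rows downward; lengths in mm; the calibration is good to about 2 mm. A picture is of the moment at which its call begins. get_calibration takes no time and is no camera call.
- env.job_done(): hands the job in; it is judged then, once.
The state is a dict: "time_s": time; "qpos": joint angles; "qvel": joint speeds; "effort": joint torques, N m; "ee_pos": TCP position; "ee_rot": TCP orientation; "force": force on the tool from outside, world axes, zero at the start; "torque": the same for the moment, N m; "gripper_width": finger opening in mm; "gripper_force": force on a finger pad.
Only numpy, scipy, OpenCV 4.12 (cv2) and the standard library are available. Lean on these libraries where they do the work, as an engineer would, in place of code of your own. Each camera call takes 0.05 s, during which the arm holds its last target. There are 200 camera calls.

## Working session

There is one attempt and no reset: what is moved stays moved. The work goes in short steps, Python scripts to look and compute and a tool call to move; the robot and the scene stay as the last step left them, time stands still between calls to the robot, and variables do not carry over. Pictures are saved under pics/ and viewed, at most 12 in all, crops included, and the job is handed in when it is done.

Besides the shell and the picture viewer there is one more tool, called after "Emit:" by a JSON object that holds its "fn" and its "kwargs", one argument or row to a line. apply_moves: Moves the arm, as the interface text tells. Its arguments: {"type":"object","properties":{"deltas":{"type":"array"},"grip_force":{"type":"number"}},"required":["deltas"]}

```bash
ls; mkdir -p pics
python3 - <<'E'
from workcell import env,cams
import cv2
for n in("side","top"):
    cv2.imwrite(f"pics/{n}0.png",cams.grab_frame(n)); c=cams.get_calibration(n); print(n,c)
print(env.state())
E
```

```text
pics
side {'mtx': array([[373.79295505,   0.        , 255.376962  ],
       [  0.        , 373.79295505, 188.23786127],
       [  0.        ,   0.        ,   1.        ]]), 'eye': array([109.19296914, 649.2288051 , 943.94966522]), 'attitude': array([-134.63143396,    0.76517822, -155.65416113])}
top {'mtx': array([[357.84484399,   0.        , 252.19218978],
       [  0.        , 357.84484399, 190.4707921 ],
       [  0.        ,   0.        ,   1.        ]]), 'eye': array([ 284.54740981, -118.85250542, 1060.51894468]), 'attitude': array([-1.70316072e+02, -1.19089798e-01, -9.12566598e+01])}
{'time_s': 0.1, 'qpos': array([-6.50303055e+01,  1.83494929e+01,  8.96972632e+01, -1.23683232e-03,
        7.20420364e+01, -1.14527970e+00]), 'qvel': array([ 0.08830699,  0.05782502, -0.12862767,  0.0742443 , -0.05773989,
        0.02309891]), 'effort': array([-2.45144938e-04, -4.13333917e+01, -2.32510632e+01,  7.28380610e-02,
        4.21962154e-02, -6.67155018e-05]), 'ee_pos': array([ 252.92255976, -515.91814968,  213.20373483]), 'ee_rot': array([-1.79911202e+02, -5.98994665e-04,  2.61153560e+01]), 'force': array([ 0.49811726,  0.02430941, -0.77697357]), 'torque': array([-0.01104486,  0.00625733,  0.01544038]), 'gripper_force': 0.0, 'gripper_width': 91.60513193355465}
```

View pics/side0.png

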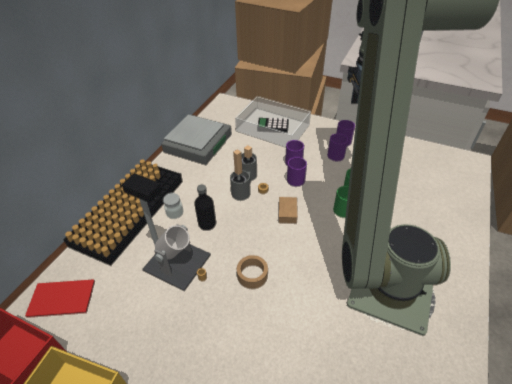

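View pics/top0.png

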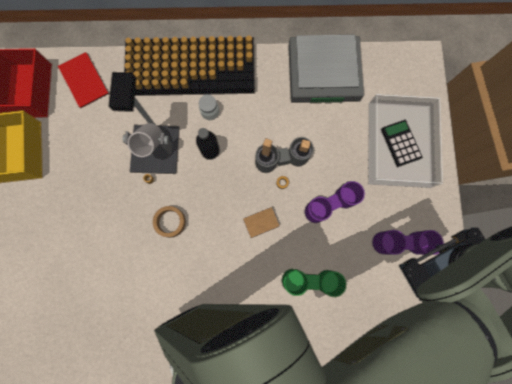

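The side picture shows the grey caddy with two handled brushes at about (240,185) and (249,165), and the counter with its cup at (177,240). The top picture shows the caddy at (285,152) and the cup mouth at (143,143). The green pair at (314,282) and the purple pairs at (335,202) and (407,242) are look-alikes.

I'll take a close crop of both regions.

Run:
```python
import cv2,numpy as np
s=cv2.imread("pics/side0.png");t=cv2.imread("pics/top0.png")
def cr(i,x,y,w,h,W,H):
    o=cv2.resize(i[y:y+h,x:x+w],(W,H),interpolation=cv2.INTER_CUBIC)
    k=W/w
    for u in range((x//10+1)*10,x+w,10):cv2.line(o,(int((u-x+.5)*k),0),(int((u-x+.5)*k),8 if u%50 else 18),(0,0,255),1)
    for v in range((y//10+1)*10,y+h,10):cv2.line(o,(0,int((v-y+.5)*k)),(8 if v%50 else 18,int((v-y+.5)*k)),(0,0,255),1)
    return o
A=np.hstack([cr(t,245,125,80,60,400,300),cr(s,215,140,80,60,400,300)])
B=np.hstack([cr(t,105,70,100,75*1+40,400,460)[:300] if 0 else cr(t,105,85,100,75,400,300)*1,cr(s,125,195,100,75,400,300)])
cv2.imwrite("pics/crop1.png",np.vstack([A,B]))
```

```text
(no output)
```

View pics/crop1.png

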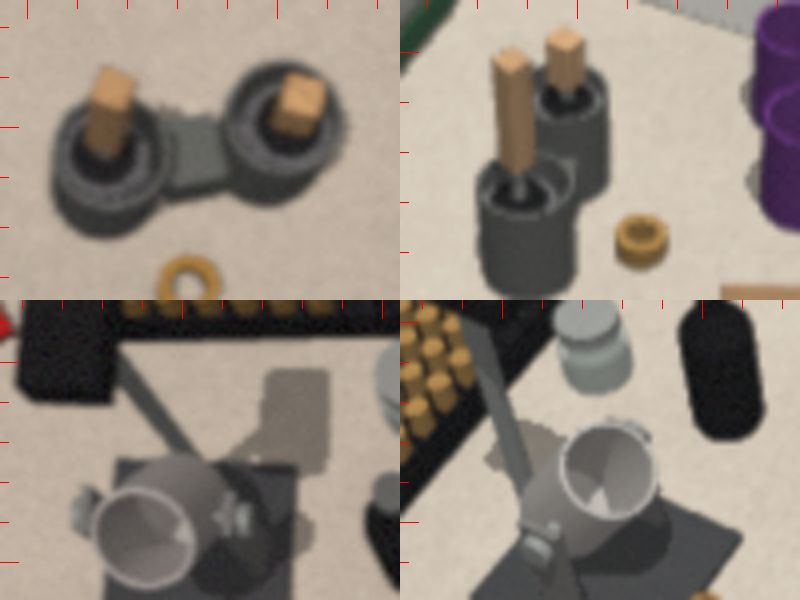

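The crop confirms the choice. The long brush is in the left well in the top view, rim (267,155) and handle top (267,141); in the side view its handle top is at (237,152). The stub is in the other well, (301,149). The cup mouth is at (141,144) in top and (177,238) in side.

Next I'll fit the poses.

```bash
cat > h.py <<'E'
import numpy as np,cv2
from scipy.spatial.transform import Rotation as Ro
from scipy.optimize import least_squares,minimize
from scipy.ndimage import map_coordinates
from workcell import env,cams
C={n:cams.get_calibration(n) for n in("side","top")}
def P(n,X):
    c=C[n];R=Ro.from_euler('xyz',c['attitude'],degrees=True).as_matrix()
    q=(np.atleast_2d(X)-c['eye'])@R; q=q@c['mtx'].T
    return q[:,:2]/q[:,2:]
def ray(n,uv,z):
    c=C[n];R=Ro.from_euler('xyz',c['attitude'],degrees=True).as_matrix()
    d=R@np.linalg.solve(c['mtx'],[*uv,1]); return c['eye']+d*(z-c['eye'][2])/d[2]
def tri(ut,us):
    f=lambda X:np.r_[P("top",X)[0]-ut,P("side",X)[0]-us]
    r=least_squares(f,[500,0,100]);return r.x,np.abs(r.fun).max()
E
cat > m.py <<'E'
from h import *
print("wellrim A",ray("top",(266.4,154.8),85),ray("side",(240,177),85))
print("wellrim B",ray("top",(301.2,148.8),85),ray("side",(249,159),85))
print("handle top A",tri((267.2,141.4),(237.2,152)),"B",tri((305,142.5),(247.6,147.3)))
print("cup rim",tri((140.6,143.9),(176.6,237.4)))
for uv in((134,124.5),(179,126),(131,172),(177,173)):print("base top",ray("top",uv,12))
for uv in((144,264),(184,283),(210,256)):print("base side",ray("side",uv,12))
T=cv2.GaussianBlur(cv2.imread("pics/top0.png",0),(3,3),0).astype(float);S=cv2.GaussianBlur(cv2.imread("pics/side0.png",0),(3,3),0).astype(float)
a=np.linspace(0,2*np.pi,90,endpoint=False)
def circ(p,r):
    x,y,z,th,ya=p;Rm=Ro.from_euler('zy',[ya,-th],degrees=True).as_matrix()
    return np.array([x,y,z])+np.c_[r*np.cos(a),r*np.sin(a),0*a]@Rm.T
def cost(p):
    s=0
    for n,I in(("top",T),("side",S)):
        for r,w in((33,1),(28.5,-.5),(38,-.5)):
            q=P(n,circ(p,r));s-=w*map_coordinates(I,[q[:,1],q[:,0]],order=1).mean()
    return s
x0=tri((140.6,143.9),(176.6,237.4))[0]
best=min((minimize(cost,[*x0,t,y],method="Nelder-Mead",options=dict(initial_simplex=np.array([[*x0,t,y]]+[[*(x0+d),t+e,y+f] for d,e,f in(((5,0,0),0,0),((0,5,0),0,0),((0,0,5),0,0),((0,0,0),5,0),((0,0,0),0,10))]),maxiter=2000)) for t in(23,28,34) for y in(-15,0,15)),key=lambda r:r.fun)
print("rim fit",best.x,best.fun)
E
python3 m.py
```

```text
wellrim A [ 551.85734865 -166.72926793   85.        ] [ 548.22332114 -167.25532553   85.        ]
wellrim B [ 567.22904704 -265.43521535   85.        ] [ 560.10616255 -264.49897316   85.        ]
handle top A (array([ 554.89015639, -164.83332275,  194.02050931]), np.float64(0.8746938975075693)) B (array([ 569.41569661, -269.77394939,  131.88903636]), np.float64(0.7217318180357211))
cup rim (array([572.99961083, 170.19388845, 140.42142769]), np.float64(0.2930602299344116))
base top [676.39615165 232.93155169  12.        ]
base top [668.65755051  94.95762684  12.        ]
base top [527.35525335 236.90740064  12.        ]
base top [521.32963315  99.11066191  12.        ]
base side [680.28101895 216.67735953  12.        ]
base side [537.56805056 223.10783608  12.        ]
base side [515.25038159 112.75321304  12.        ]
rim fit [570.99293388 170.31788006 145.34384428  35.93051386 -31.67092915] -35.805500694749966
```

```bash
cat >> m.py <<'E'
print('---')
def c2(q,yaw=-2.2): return cost([*q[:3],q[3],yaw])
for t in(24,29,34):
    r=minimize(c2,[*x0,t],method="Nelder-Mead",options=dict(initial_simplex=[[*x0,t],[*(x0+[5,0,0]),t],[*(x0+[0,5,0]),t],[*(x0+[0,0,5]),t],[*x0,t+5]]));print(r.x,r.fun)
for yaw,t in((-2.2,28),(-2.2,32)):
  # ellipse extents for check: top w 26.2 h 25.2 ; side w 24.2 h 24.5
  for n in("top","side"):
    q=P(n,circ([*x0,t,yaw],35));print(t,n,np.ptp(q,0),q.min(0),q.max(0))
# cup axis check: pivot hinges
print(P("top",[598,166,100]),P("side",[598,166,100]))
E
python3 m.py | sed -n '/---/,$p'
```

```text
---
[570.89691909 170.37175047 145.52702995  36.40377146] -35.79252602274261
[570.89714366 170.37160068 145.5270267   36.40214803] -35.79252418914811
[570.89683992 170.37187706 145.52717908  36.40404166] -35.792526007482266
28 top [26.47302925 25.99859205] [127.42724096 131.04238161] [153.90027022 157.04097367]
28 side [25.56777888 23.95336934] [163.34152837 225.50670265] [188.90930725 249.46007199]
32 top [26.54244022 25.58648855] [127.38607925 131.22010257] [153.92851947 156.80659112]
32 side [25.14448954 24.37960745] [163.53705138 225.27921936] [188.68154092 249.65882681]
[[146.88798146 139.80630622]] [[171.92478974 242.25493266]]
```

Run:
```python
from h import *
def yaw(n,pts):
    q=[ray(n,p,195)[:2] for p in pts];print(n,np.round(q,1).tolist())
    for i in range(len(q)-1):
        d=q[i+1]-q[i];print(' ',np.hypot(*d).round(1),(np.degrees(np.arctan2(d[1],d[0]))%90).round(1))
yaw("side",[(233.5,151.9),(237.1,149.5),(240.9,151.9),(237.1,154.5),(233.5,151.9)])
yaw("top",[(264.5,138.1),(271.1,139.7),(270.3,145.0)])
for g in("top","side"): print(g,P(g,[[598,166,100],[571.5,169.5,144]]))
# fit caddy yaw/upright: project handle axis base
print(P("top",[[550,-167,105],[550,-167,195]]),P("side",[[550,-167,105],[550,-167,195]]))
```

```text
side [[562.2, -159.5], [557.0, -174.8], [540.6, -168.8], [545.9, -152.4], [562.2, -159.5]]
  16.2 71.6
  17.5 69.7
  17.2 72.0
  17.7 66.5
top [[565.2, -157.8], [560.6, -174.3], [546.9, -171.8]]
  17.1 74.6
  14.0 80.0
top [[146.88798146 139.80630622]
 [140.51977901 144.33184593]]
side [[171.92478974 242.25493266]
 [176.70318725 236.46293868]]
[[266.81632204 153.51783222]
 [268.33549583 143.83525507]] [[239.23547407 172.51577209]
 [237.99542561 151.48037473]]
```

Emit:
{"fn": "apply_moves", "kwargs": {
  "deltas": [
    [0.21, -0.09, -0.015, 0.38, 1],
    [0.21, -0.09, -0.015, 0.38, 1],
    [0.21, -0.09, -0.015, 0.38, 1],
    [0.21, -0.09, -0.015, 0.38, 1],
    [0.21, -0.09, -0.015, 0.38, 1]
  ],
  "grip_force": 20
}}

```text
time_s: 0.6
ee_pos: [403.4, -340.5, 228.8]
ee_rot: [-179.9, -0.0, 4.4]
force: [-0.1, -1.2, -0.2]
gripper_width: 91.2
gripper_force: 0.0
```

Emit:
{"fn": "apply_moves", "kwargs": {
  "deltas": [
    [0.163, -0.166, 0, 0.39, 1],
    [0.163, -0.166, 0, 0.39, 1],
    [0.163, -0.166, 0, 0.39, 1],
    [0.163, -0.166, 0, 0.39, 1],
    [0.163, -0.166, 0, 0.39, 1]
  ]
}}

```text
time_s: 1.1
ee_pos: [553.1, -163.0, 228.6]
ee_rot: [-180.0, 0.0, -18.0]
force: [0.2, -0.5, -0.7]
gripper_width: 91.4
gripper_force: 0.0
```

Run:
```python
from h import *
t=cams.grab_frame("top");s=cams.grab_frame("side")
st=env.state();print(st['ee_pos'],st['ee_rot'])
f=lambda i,x,y:cv2.resize(i[y:y+75,x:x+50],(400,600),interpolation=cv2.INTER_CUBIC)
cv2.imwrite("pics/a1.png",np.hstack([f(t,245,105),f(s,212,130)]))
```

```text
[ 554.65588039 -161.12307764  228.13151316] [-1.79889732e+02  5.88227437e-03 -1.76777926e+01]
```

View pics/a1.png

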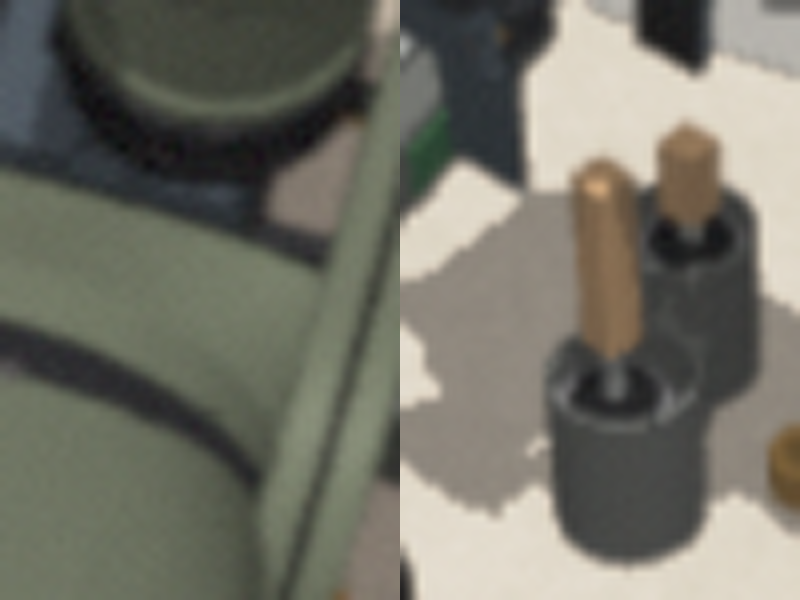

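Emit:
{"fn": "apply_moves", "kwargs": {
  "deltas": [
    [0, 0, 0.04, 0, 1],
    [0, 0, 0.078, 0, 1],
    [0, 0, 0.078, 0, 1],
    [0, 0, 0.078, 0, -1],
    [0, 0, 0.078, 0, -1]
  ],
  "grip_force": 20
}}

```text
time_s: 1.7
ee_pos: [553.2, -166.1, 153.1]
ee_rot: [180.0, -0.2, -18.0]
force: [-0.2, -0.0, 0.0]
gripper_width: 77.8
gripper_force: 0.0
```

Emit:
{"fn": "apply_moves", "kwargs": {
  "deltas": [
    [0, 0, 0, 0, -1],
    [0, 0, 0, 0, -1],
    [0, 0, 0, 0, -1],
    [0, 0, 0, 0, -1],
    [0, 0, 0, 0, -1]
  ]
}}

```text
time_s: 2.2
ee_pos: [552.0, -165.2, 151.1]
ee_rot: [180.0, -0.0, -18.0]
force: [0.7, 0.0, -0.1]
gripper_width: 38.2
gripper_force: 0.0
```

Emit:
{"fn": "apply_moves", "kwargs": {
  "deltas": [
    [0, 0, 0, 0, -1],
    [0, 0, 0, 0, -1],
    [0, 0, 0, 0, -1],
    [0, 0, 0, 0, -1],
    [0, 0, 0, 0, -1]
  ]
}}

```text
time_s: 2.7
ee_pos: [552.0, -165.1, 150.9]
ee_rot: [-180.0, 0.0, -18.0]
force: [-0.5, 0.7, 0.0]
gripper_width: 19.6
gripper_force: 20.0
```

Emit:
{"fn": "apply_moves", "kwargs": {
  "deltas": [
    [0, 0, -0.03, 0, -1],
    [0, 0, -0.06, 0, -1],
    [0, 0, -0.06, 0, -1]
  ]
}}

```text
time_s: 3.0
ee_pos: [554.4, -166.0, 215.0]
ee_rot: [180.0, -0.5, -18.0]
force: [0.3, -1.0, -0.3]
gripper_width: 19.8
gripper_force: 20.0
```

Emit:
{"fn": "apply_moves", "kwargs": {
  "deltas": [
    [-0.009, 0, 0, 0, -1],
    [-0.018, 0, 0, 0, -1],
    [-0.027, 0, 0.001, 0, -1],
    [-0.036, 0, 0.002, 0, -1],
    [-0.045, 0, 0.003, 0, -1]
  ],
  "grip_force": 8
}}

```text
time_s: 3.5
ee_pos: [508.2, -151.0, 207.5]
ee_rot: [180.0, 0.0, -18.0]
force: [1.3, -0.5, -0.6]
gripper_width: 20.0
gripper_force: 8.0
```

Run:
```python
from h import *
t=cams.grab_frame("top");s=cams.grab_frame("side")
st=env.state();print(st['ee_pos'],st['ee_rot'],st['force'])
f=lambda i,x,y:cv2.resize(i[y:y+75,x:x+50],(400,600),interpolation=cv2.INTER_CUBIC)
cv2.imwrite("pics/a2.png",np.hstack([f(t,245,125),f(s,212,130)]))
```

```text
[ 507.4115013  -150.70232763  207.60741294] [ 1.79995908e+02  1.19121749e-01 -1.80007749e+01] [ 0.70645367 -0.31593071 -1.30669045]
```

View pics/a2.png

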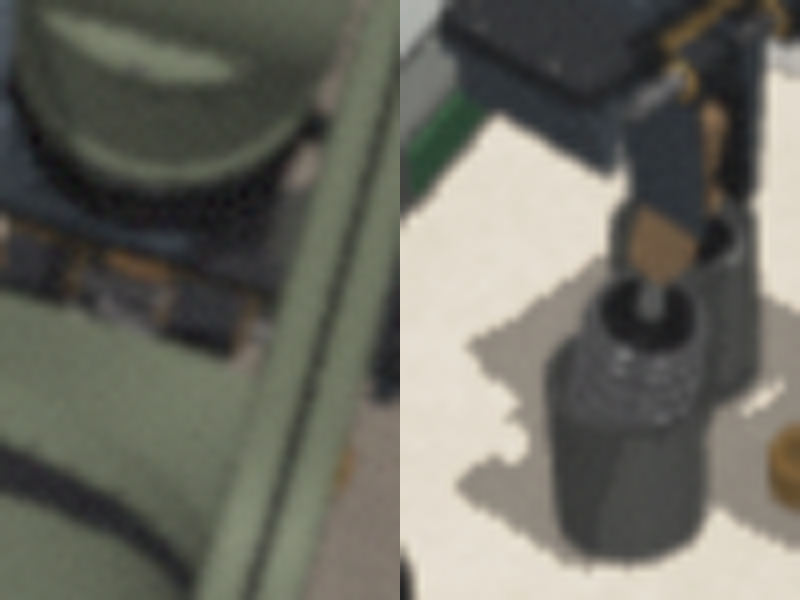

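The brush is pivoting in the pads against the rim as planned, with the shank at crop (650,300) and about 1 N of force. I'll continue.

Emit:
{"fn": "apply_moves", "kwargs": {
  "deltas": [
    [-0.009, 0, 0.001, 0, -1],
    [-0.018, 0, 0.002, 0, -1],
    [-0.027, 0, 0.004, 0, -1],
    [-0.036, 0, 0.006, 0, -1],
    [-0.045, 0, 0.008, 0, -1]
  ]
}}

```text
time_s: 4.1
ee_pos: [465.7, -137.2, 199.8]
ee_rot: [180.0, -0.0, -18.0]
force: [0.9, 0.1, -0.9]
gripper_width: 20.2
gripper_force: 8.0
```

Emit:
{"fn": "apply_moves", "kwargs": {
  "deltas": [
    [0, 0, 0, 0, -1],
    [0, 0, 0, 0, -1]
  ],
  "grip_force": 40
}}

```text
time_s: 4.3
ee_pos: [465.8, -137.1, 199.9]
ee_rot: [-180.0, 0.1, -18.0]
force: [-0.4, 0.1, -1.9]
gripper_width: 19.6
gripper_force: 40.0
```

Emit:
{"fn": "apply_moves", "kwargs": {
  "deltas": [
    [0, 0, -0.05, 0, -1],
    [0, 0, -0.1, 0, -1],
    [0, 0, -0.12, 0, -1],
    [0, 0, -0.12, 0, -1],
    [0, 0, -0.12, 0, -1]
  ]
}}

```text
time_s: 4.8
ee_pos: [465.9, -137.2, 318.9]
ee_rot: [-180.0, 0.1, -18.0]
force: [-0.3, -0.1, -1.0]
gripper_width: 19.8
gripper_force: 40.0
```

Run:
```python
from h import *
s=cams.grab_frame("side")
st=env.state();print(st['ee_pos'],st['ee_rot'],st['force'])
g=st['ee_pos']+[0,0,19];print('G',P("side",g))
for th in(20,25,30,35,40):
    y=np.radians(-18);t=np.radians(th);u=np.array([-np.sin(t)*np.cos(y),-np.sin(t)*np.sin(y),np.cos(t)])
    print(th,P("side",[g-165*u,g-95*u,g-65*u]).round(1).tolist())
x,y=[int(v) for v in P("side",g)[0]]
x0,y0=x-40,y-30
cv2.imwrite("pics/a3.png",cv2.resize(s[y0:y0+75,x0:x0+100],(800,600),interpolation=cv2.INTER_CUBIC));print(x0,y0)
cv2.imwrite("pics/side_a3.png",s)
```

```text
[ 465.50943459 -137.08226175  318.10208173] [179.9959644    0.22228506 -18.00320601] [-0.08947668  0.39642995 -0.46105981]
G [[258.11585773 125.49907634]]
20 [[245.2, 159.5], [250.3, 146.1], [252.6, 139.9]]
25 [[242.1, 156.3], [248.4, 144.2], [251.3, 138.6]]
30 [[239.1, 153.0], [246.6, 142.2], [250.0, 137.2]]
35 [[236.2, 149.5], [244.8, 140.0], [248.8, 135.7]]
40 [[233.5, 145.8], [243.2, 137.8], [247.7, 134.1]]
218 95
```

View pics/a3.png

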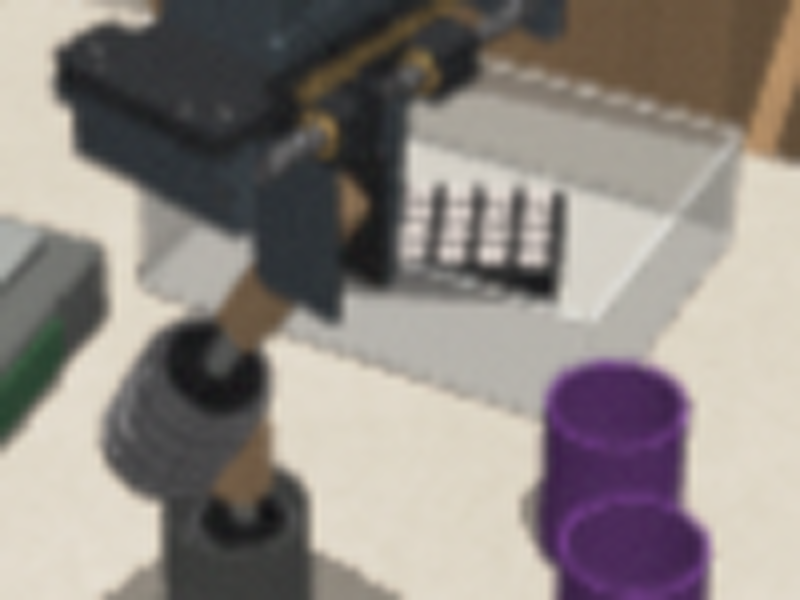

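The head's top disc at crop (220,372) and its tip at about (150,440) correspond to a tilt of about 34–35°, which suits the cup. Now I'll carry it over the bottle to in front of the cup.

Emit:
{"fn": "apply_moves", "kwargs": {
  "deltas": [
    [-0.015, -0.04, -0.025, -0.1, -1],
    [-0.08, -0.22, -0.025, -0.276, -1],
    [-0.08, -0.22, -0.025, -0.276, -1],
    [-0.08, -0.22, -0.025, -0.276, -1],
    [-0.08, -0.22, -0.025, -0.276, -1]
  ]
}}

```text
time_s: 5.35
ee_pos: [457.0, 98.7, 342.7]
ee_rot: [180.0, 0.3, -2.1]
force: [0.1, -0.2, -1.0]
gripper_width: 19.4
gripper_force: 40.0
```

Emit:
{"fn": "apply_moves", "kwargs": {
  "deltas": [
    [-0.006, -0.077, 0.02, 0, -1],
    [-0.006, -0.077, 0.048, 0, -1],
    [-0.006, -0.077, 0.048, 0, -1],
    [-0.006, -0.077, 0.048, 0, -1],
    [-0.006, -0.077, 0.048, 0, -1]
  ]
}}

```text
time_s: 5.85
ee_pos: [455.5, 173.1, 296.9]
ee_rot: [180.0, 0.0, -2.2]
force: [0.4, 0.9, -1.2]
gripper_width: 19.6
gripper_force: 40.0
```

```bash
cat > look.py <<'E'
from h import *
import sys
s=cams.grab_frame("side");t=cams.grab_frame("top")
st=env.state();print(st['ee_pos'],st['ee_rot'],st['force'])
g=st['ee_pos']+[0,0,19]
y=np.radians(-2.2)
def u(th):
    r=np.radians(th);return np.array([-np.sin(r)*np.cos(y),-np.sin(r)*np.sin(y),np.cos(r)])
for th in(32,35):print(th,(g-165*u(th)).round(1),P("side",[g-165*u(th),g-95*u(th)]).round(1).tolist())
f=lambda i,x,y:cv2.resize(i[y:y+75,x:x+50],(400,600),interpolation=cv2.INTER_CUBIC)
cv2.imwrite(f"pics/{sys.argv[1]}.png",np.hstack([f(t,115,95),f(s,148,185)]))
cv2.imwrite(f"pics/s_{sys.argv[1]}.png",s)
E
python3 look.py b1
```

```text
[455.84383674 172.8820894  297.66230679] [-1.79987785e+02 -8.25025632e-02 -2.28429090e+00] [ 0.54479056  0.20567809 -0.30165439]
32 [543.2 169.5 176.7] [[183.8, 232.2], [192.8, 222.2]]
35 [550.4 169.2 181.5] [[181.3, 230.1], [191.2, 221.0]]
```

View pics/b1.png

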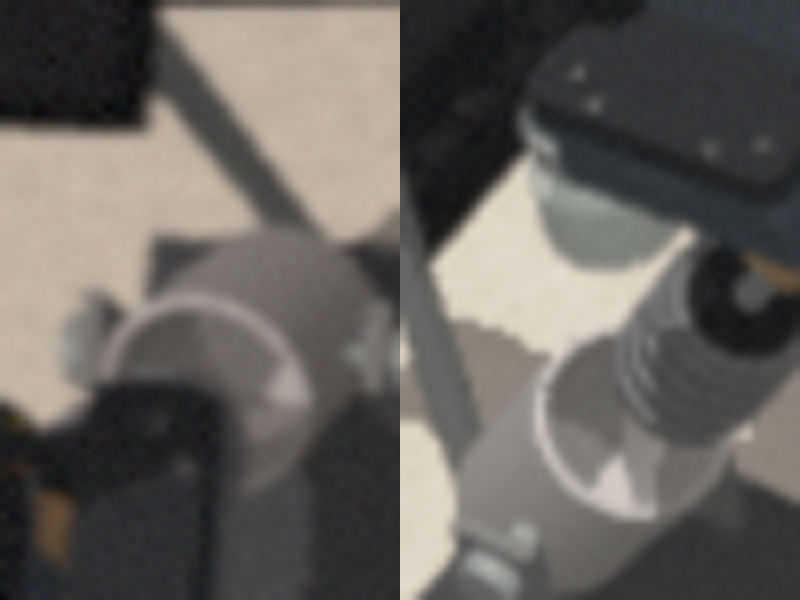

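The brush head is right in front of the mouth, with its disc at crop (745,295) and a tilt of about 35°, coaxial to within a few mm. I'll go in gently.

Emit:
{"fn": "apply_moves", "kwargs": {
  "deltas": [
    [0.011, 0, 0.02, 0, -1],
    [0.022, 0, 0.0375, 0, -1],
    [0.03, 0, 0.05, 0, -1],
    [0.038, 0, 0.0625, 0, -1],
    [0.038, 0, 0.0625, 0, -1]
  ],
  "grip_force": 40
}}

```text
time_s: 6.45
ee_pos: [493.4, 171.6, 232.9]
ee_rot: [179.9, 0.1, -2.3]
force: [-0.6, 0.2, -0.4]
gripper_width: 19.7
gripper_force: 40.0
```

Emit:
{"fn": "apply_moves", "kwargs": {
  "deltas": [
    [0.006, 0, 0.009, 0, -1],
    [0.011, 0, 0.017, 0, -1],
    [0.0165, 0, 0.025, 0, -1],
    [0.0165, 0, 0.025, 0, -1]
  ]
}}

```text
time_s: 6.85
ee_pos: [509.7, 171.5, 208.1]
ee_rot: [180.0, 0.1, -2.2]
force: [0.5, -0.3, -1.1]
gripper_width: 20.0
gripper_force: 40.0
```

```bash
python3 look.py b2
```

```text
[509.69230284 171.69004269 209.23887666] [ 1.79985868e+02  3.14688123e-02 -2.18982007e+00] [-0.3325486   0.42891059 -1.23322035]
32 [597.1 168.3  88.3] [[172.4, 245.5], [180.1, 237.1]]
35 [604.3 168.1  93.1] [[170.1, 243.6], [178.6, 235.9]]
```

View pics/b2.png

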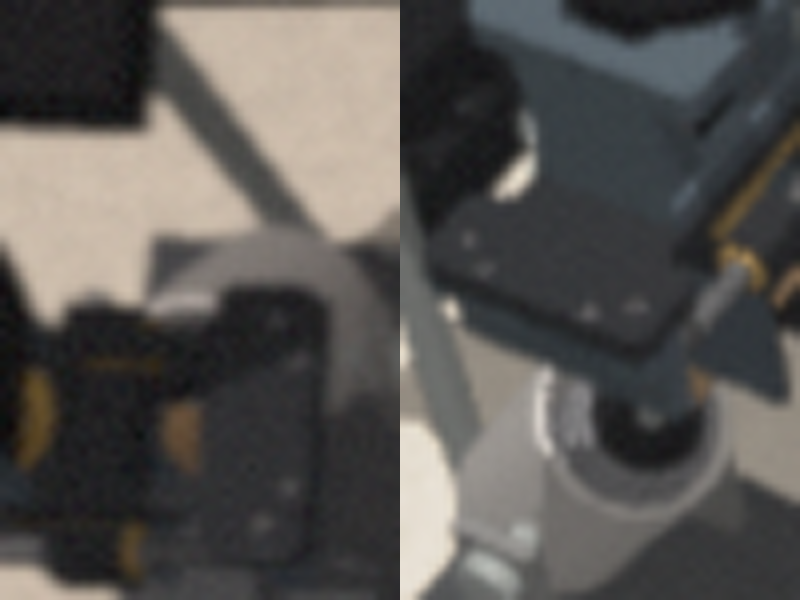

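The head is in the cup, centred in the mouth, and no contact force shows. I'll feel for the bottom.

Emit:
{"fn": "apply_moves", "kwargs": {
  "deltas": [
    [0.0055, 0, 0.0085, 0, -1],
    [0.0109, 0, 0.0168, 0, -1],
    [0.0136, 0, 0.021, 0, -1],
    [0.0136, 0, 0.021, 0, -1]
  ]
}}

```text
time_s: 7.35
ee_pos: [523.2, 170.9, 187.3]
ee_rot: [180.0, 0.1, -2.2]
force: [0.2, -0.1, -0.7]
gripper_width: 19.7
gripper_force: 40.0
```

Emit:
{"fn": "apply_moves", "kwargs": {
  "deltas": [
    [0.0016, 0, 0.0025, 0, -1],
    [0.0016, 0, 0.0025, 0, -1]
  ]
}}

```text
time_s: 7.55
ee_pos: [525.0, 171.1, 185.8]
ee_rot: [180.0, 0.0, -2.2]
force: [0.6, -0.3, -1.9]
gripper_width: 19.9
gripper_force: 40.0
```

Emit:
{"fn": "apply_moves", "kwargs": {
  "deltas": [
    [0.0011, 0, 0.0017, 0, -1],
    [0.0011, 0, 0.0017, 0, -1]
  ]
}}

```text
time_s: 7.75
ee_pos: [526.0, 171.0, 184.2]
ee_rot: [180.0, -0.0, -2.2]
force: [0.1, -0.6, -2.2]
gripper_width: 19.6
gripper_force: 40.0
```

Emit:
{"fn": "apply_moves", "kwargs": {
  "deltas": [
    [0.0011, 0, 0.0017, 0, -1],
    [0.0011, 0, 0.0017, 0, -1]
  ]
}}

```text
time_s: 7.95
ee_pos: [527.1, 171.1, 183.0]
ee_rot: [-180.0, -0.0, -2.2]
force: [-1.0, 0.4, 1.4]
gripper_width: 19.7
gripper_force: 40.0
```

Emit:
{"fn": "apply_moves", "kwargs": {
  "deltas": [
    [0.0011, 0, 0.0017, 0, -1],
    [0.0011, 0, 0.0017, 0, -1]
  ]
}}

```text
time_s: 8.15
ee_pos: [527.2, 171.1, 182.8]
ee_rot: [-180.0, 0.0, -2.2]
force: [-7.5, -0.2, 10.7]
gripper_width: 19.7
gripper_force: 40.0
```

Emit:
{"fn": "apply_moves", "kwargs": {
  "deltas": [
    [0.0008, 0, 0.0013, 0, -1],
    [0.0008, 0, 0.0013, 0, -1]
  ]
}}

```text
time_s: 8.35
ee_pos: [527.3, 171.2, 182.8]
ee_rot: [-180.0, 0.1, -2.2]
force: [-12.3, -0.4, 17.3]
gripper_width: 19.8
gripper_force: 40.0
```

The floor is found: contact force builds along the cup axis, at about 35°. Now the strokes.

Emit:
{"fn": "apply_moves", "kwargs": {
  "deltas": [
    [-0.011, 0, -0.0166, 0, -1],
    [-0.022, 0, -0.033, 0, -1],
    [-0.034, 0, -0.05, 0, -1],
    [-0.045, 0, -0.067, 0, -1],
    [-0.0515, 0, -0.0763, 0, -1]
  ]
}}

```text
time_s: 8.85
ee_pos: [477.4, 173.0, 257.2]
ee_rot: [-180.0, -0.1, -2.2]
force: [0.1, 1.4, -0.8]
gripper_width: 20.1
gripper_force: 40.0
```

Emit:
{"fn": "apply_moves", "kwargs": {
  "deltas": [
    [0, 0, 0, 0, -1],
    [0, 0, 0, 0, -1]
  ]
}}

```text
time_s: 9.05
ee_pos: [477.7, 172.8, 255.3]
ee_rot: [180.0, 0.0, -2.2]
force: [1.7, -0.1, -1.7]
gripper_width: 19.9
gripper_force: 40.0
```

Emit:
{"fn": "apply_moves", "kwargs": {
  "deltas": [
    [0.011, 0, 0.0166, 0, -1],
    [0.022, 0, 0.033, 0, -1],
    [0.034, 0, 0.05, 0, -1],
    [0.042, 0, 0.0624, 0, -1],
    [0.0455, 0, 0.0675, 0, -1]
  ]
}}

```text
time_s: 9.55
ee_pos: [523.0, 170.7, 185.9]
ee_rot: [179.9, 0.2, -2.2]
force: [-0.3, 0.3, -2.1]
gripper_width: 19.2
gripper_force: 40.0
```

Emit:
{"fn": "apply_moves", "kwargs": {
  "deltas": [
    [0.002, 0, 0.003, 0, -1],
    [0.004, 0, 0.006, 0, -1],
    [0.005, 0, 0.0074, 0, -1],
    [0.005, 0, 0.0074, 0, -1]
  ]
}}

```text
time_s: 9.95
ee_pos: [527.0, 171.1, 182.8]
ee_rot: [-180.0, 0.0, -2.2]
force: [-5.4, -0.3, 5.5]
gripper_width: 19.6
gripper_force: 40.0
```

Emit:
{"fn": "apply_moves", "kwargs": {
  "deltas": [
    [-0.011, 0, -0.0166, 0, -1],
    [-0.022, 0, -0.033, 0, -1],
    [-0.034, 0, -0.05, 0, -1],
    [-0.045, 0, -0.067, 0, -1],
    [-0.0505, 0, -0.0755, 0, -1]
  ]
}}

```text
time_s: 10.45
ee_pos: [477.4, 173.2, 258.8]
ee_rot: [-179.9, -0.2, -2.2]
force: [0.6, 0.5, -1.1]
gripper_width: 19.7
gripper_force: 40.0
```

Emit:
{"fn": "apply_moves", "kwargs": {
  "deltas": [
    [0, 0, 0, 0, -1],
    [0, 0, 0, 0, -1]
  ]
}}

```text
time_s: 10.65
ee_pos: [477.6, 172.9, 256.2]
ee_rot: [180.0, -0.0, -2.2]
force: [-0.5, -0.3, -2.1]
gripper_width: 20.1
gripper_force: 40.0
```

Emit:
{"fn": "apply_moves", "kwargs": {
  "deltas": [
    [0.011, 0, 0.0166, 0, -1],
    [0.022, 0, 0.033, 0, -1],
    [0.034, 0, 0.05, 0, -1],
    [0.042, 0, 0.0626, 0, -1],
    [0.0455, 0, 0.068, 0, -1]
  ]
}}

```text
time_s: 11.15
ee_pos: [522.9, 170.7, 186.0]
ee_rot: [179.9, 0.2, -2.2]
force: [-0.8, -0.1, -1.1]
gripper_width: 19.6
gripper_force: 40.0
```

Emit:
{"fn": "apply_moves", "kwargs": {
  "deltas": [
    [0.002, 0, 0.003, 0, -1],
    [0.004, 0, 0.006, 0, -1],
    [0.005, 0, 0.0075, 0, -1],
    [0.005, 0, 0.0075, 0, -1]
  ]
}}

```text
time_s: 11.55
ee_pos: [527.1, 171.1, 182.8]
ee_rot: [-180.0, 0.0, -2.2]
force: [-4.3, -0.7, 6.1]
gripper_width: 19.7
gripper_force: 40.0
```

Emit:
{"fn": "apply_moves", "kwargs": {
  "deltas": [
    [-0.011, 0, -0.0166, 0, -1],
    [-0.022, 0, -0.033, 0, -1],
    [-0.034, 0, -0.05, 0, -1],
    [-0.045, 0, -0.067, 0, -1],
    [-0.0505, 0, -0.0755, 0, -1]
  ]
}}

```text
time_s: 12.05
ee_pos: [477.4, 173.2, 258.8]
ee_rot: [-179.9, -0.2, -2.2]
force: [0.1, -0.2, -0.8]
gripper_width: 20.1
gripper_force: 40.0
```

Emit:
{"fn": "apply_moves", "kwargs": {
  "deltas": [
    [0, 0, 0, 0, -1],
    [0, 0, 0, 0, -1]
  ]
}}

```text
time_s: 12.25
ee_pos: [477.6, 172.9, 256.2]
ee_rot: [180.0, -0.0, -2.2]
force: [-0.2, -0.3, -1.6]
gripper_width: 19.9
gripper_force: 40.0
```

Three full strokes are done, with about 6–17 N at the bottom. Now I'll withdraw along the axis and carry the brush back.

Emit:
{"fn": "apply_moves", "kwargs": {
  "deltas": [
    [-0.0085, 0, -0.0125, 0, -1],
    [-0.017, 0, -0.025, 0, -1],
    [-0.025, 0, -0.037, 0, -1],
    [-0.025, 0, -0.08, 0, -1],
    [-0.025, 0, -0.088, 0, -1]
  ]
}}

```text
time_s: 12.75
ee_pos: [453.8, 174.6, 349.8]
ee_rot: [-179.8, -0.5, -2.2]
force: [0.3, 0.3, -0.5]
gripper_width: 19.9
gripper_force: 40.0
```

Emit:
{"fn": "apply_moves", "kwargs": {
  "deltas": [
    [0.006, 0.077, 0, 0, -1],
    [0.006, 0.077, 0, 0, -1],
    [0.006, 0.077, 0, 0, -1]
  ]
}}

```text
time_s: 13.05
ee_pos: [455.3, 94.3, 345.1]
ee_rot: [179.9, -0.1, -2.4]
force: [-0.7, 0.7, -1.3]
gripper_width: 19.9
gripper_force: 40.0
```

Emit:
{"fn": "apply_moves", "kwargs": {
  "deltas": [
    [0.017, 0.234, 0, 0.276, -1],
    [0.017, 0.234, 0, 0.276, -1],
    [0.017, 0.234, 0, 0.276, -1],
    [0.017, 0.234, 0, 0.276, -1],
    [0.017, 0.234, 0, 0.276, -1]
  ]
}}

```text
time_s: 13.55
ee_pos: [463.6, -139.8, 344.6]
ee_rot: [180.0, -0.0, -18.1]
force: [-0.2, 0.3, -1.1]
gripper_width: 19.9
gripper_force: 40.0
```

Emit:
{"fn": "apply_moves", "kwargs": {
  "deltas": [
    [0, 0, 0.02, 0, -1],
    [0, 0, 0.02, 0, -1],
    [0, 0, 0.02, 0, -1]
  ]
}}

```text
time_s: 13.85
ee_pos: [463.7, -137.1, 324.6]
ee_rot: [-180.0, 0.0, -18.0]
force: [-0.5, -0.1, -1.0]
gripper_width: 19.8
gripper_force: 40.0
```

Run:
```python
from h import *
s=cams.grab_frame("side");st=env.state();print(st['ee_pos'],st['ee_rot'],st['force'])
o=cv2.imread("pics/side0.png")
f=lambda i,x,y:cv2.resize(i[y:y+75,x:x+50],(400,600),interpolation=cv2.INTER_CUBIC)
cv2.imwrite("pics/c1.png",np.hstack([f(s,218,115),f(s,148,195)]))
```

```text
[ 464.01160104 -136.94478813  325.0988006 ] [-1.79980243e+02 -4.69636163e-02 -1.79336403e+01] [ 0.02600009  1.39261689 -0.80841067]
```

View pics/c1.png

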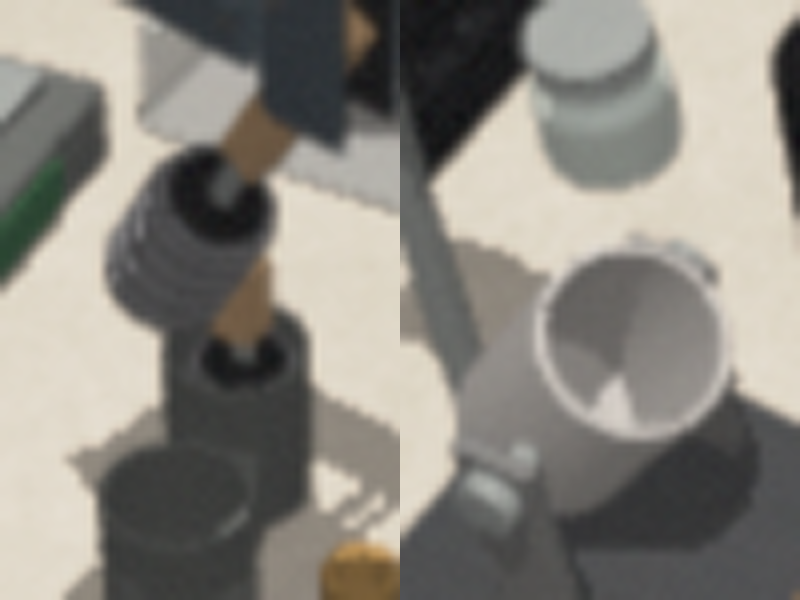

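The cup leans unchanged, its rim centre still at px (177,237), and the brush hangs over the empty well at crop (175,500). I'll lower the tip into the well, then straighten it against the wall with a light grip.

Emit:
{"fn": "apply_moves", "kwargs": {
  "deltas": [
    [0, 0, 0.04, 0, -1],
    [0, 0, 0.08, 0, -1],
    [0, 0, 0.11, 0, -1],
    [0, 0, 0.1195, 0, -1],
    [0, 0, 0.1195, 0, -1]
  ]
}}

```text
time_s: 14.4
ee_pos: [463.9, -137.1, 205.0]
ee_rot: [-180.0, 0.0, -17.9]
force: [-0.4, -1.4, -0.3]
gripper_width: 19.8
gripper_force: 40.0
```

Emit:
{"fn": "apply_moves", "kwargs": {
  "deltas": [
    [0.004, 0, 0.006, 0, -1],
    [0.008, 0, 0.012, 0, -1],
    [0.012, 0, 0.018, 0, -1],
    [0.015, 0, 0.023, 0, -1],
    [0.015, 0, 0.023, 0, -1]
  ],
  "grip_force": 8
}}

```text
time_s: 14.9
ee_pos: [478.0, -142.5, 181.2]
ee_rot: [180.0, 0.1, -18.0]
force: [0.9, -0.8, 0.0]
gripper_width: 19.8
gripper_force: 8.0
```

Emit:
{"fn": "apply_moves", "kwargs": {
  "deltas": [
    [0.008, 0, -0.003, 0, -1],
    [0.016, 0, -0.006, 0, -1],
    [0.024, 0, -0.008, 0, -1],
    [0.032, 0, -0.01, 0, -1],
    [0.04, 0, -0.0115, 0, -1]
  ]
}}

```text
time_s: 15.4
ee_pos: [516.9, -155.1, 193.8]
ee_rot: [180.0, -0.0, -18.0]
force: [-0.0, 0.3, 0.0]
gripper_width: 20.0
gripper_force: 8.0
```

Emit:
{"fn": "apply_moves", "kwargs": {
  "deltas": [
    [0.008, 0, -0.001, 0, -1],
    [0.016, 0, -0.002, 0, -1],
    [0.024, 0, -0.003, 0, -1],
    [0.032, 0, -0.0035, 0, -1],
    [0.04, 0, -0.0035, 0, -1]
  ]
}}

```text
time_s: 15.9
ee_pos: [554.7, -167.4, 197.0]
ee_rot: [180.0, -0.0, -18.0]
force: [-0.5, 0.4, -0.5]
gripper_width: 19.8
gripper_force: 8.0
```

Run:
```python
from h import *
s=cams.grab_frame("side");st=env.state();print(st['ee_pos'],st['ee_rot'],st['force'])
f=lambda i,x,y:cv2.resize(i[y:y+75,x:x+100],(800,600),interpolation=cv2.INTER_CUBIC)
cv2.imwrite("pics/c2.png",f(s,195,130))
```

```text
[ 555.96897747 -167.81092517  196.85005409] [ 1.79994902e+02 -9.58449446e-02 -1.80033179e+01] [ 1.24325151 -1.1398657  -1.41492551]
```

View pics/c2.png

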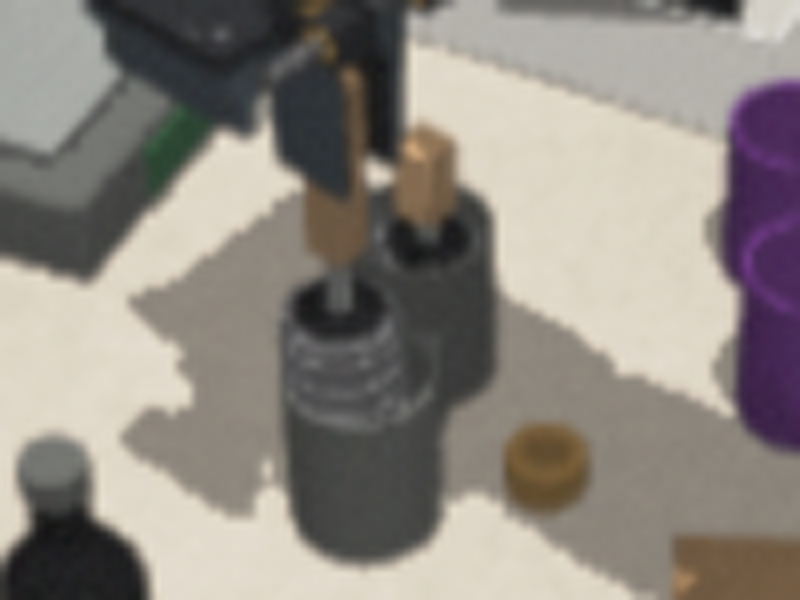

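The brush is nearly upright with its head in the well, at crop (340,350). I'll lower it to just above the floor, release and lift off.

Emit:
{"fn": "apply_moves", "kwargs": {
  "deltas": [
    [-0.001, 0, 0.01, 0, -1],
    [-0.002, 0, 0.02, 0, -1],
    [-0.003, 0, 0.03, 0, -1],
    [-0.003, 0, 0.041, 0, -1],
    [-0.003, 0, 0.043, 0, -1]
  ]
}}

```text
time_s: 16.45
ee_pos: [550.4, -165.9, 152.6]
ee_rot: [180.0, 0.1, -18.0]
force: [-0.1, -0.4, 1.2]
gripper_width: 19.9
gripper_force: 8.0
```

Emit:
{"fn": "apply_moves", "kwargs": {
  "deltas": [
    [0, 0, 0, 0, -1],
    [0, 0, 0, 0, -1]
  ]
}}

```text
time_s: 16.65
ee_pos: [551.4, -166.3, 154.1]
ee_rot: [180.0, -0.0, -18.0]
force: [0.8, -0.0, -1.3]
gripper_width: 20.0
gripper_force: 8.0
```

Open (fully, with time for the fingers), then rise straight up.

Emit:
{"fn": "apply_moves", "kwargs": {
  "deltas": [
    [0, 0, 0, 0, 1],
    [0, 0, 0, 0, 1],
    [0, 0, 0, 0, 1],
    [0, 0, 0, 0, 1],
    [0, 0, 0, 0, 1]
  ]
}}

```text
time_s: 17.15
ee_pos: [551.2, -166.3, 154.1]
ee_rot: [180.0, -0.0, -18.0]
force: [0.8, -0.0, 0.3]
gripper_width: 56.7
gripper_force: 0.0
```

Emit:
{"fn": "apply_moves", "kwargs": {
  "deltas": [
    [0, 0, 0, 0, 1],
    [0, 0, 0, 0, 1],
    [0, 0, 0, 0, 1],
    [0, 0, 0, 0, 1],
    [0, 0, 0, 0, 1]
  ]
}}

```text
time_s: 17.65
ee_pos: [551.2, -166.3, 153.9]
ee_rot: [180.0, -0.0, -18.0]
force: [-0.3, 0.5, 0.6]
gripper_width: 90.9
gripper_force: 0.0
```

Emit:
{"fn": "apply_moves", "kwargs": {
  "deltas": [
    [0, 0, -0.03, 0, 1],
    [0, 0, -0.06, 0, 1],
    [0, 0, -0.1, 0, 1],
    [0, 0, -0.12, 0, 1],
    [0, 0, -0.12, 0, 1]
  ]
}}

```text
time_s: 18.15
ee_pos: [552.8, -166.8, 277.6]
ee_rot: [180.0, -0.4, -18.0]
force: [0.1, -0.6, -0.6]
gripper_width: 91.2
gripper_force: 0.0
```

Emit:
{"fn": "apply_moves", "kwargs": {
  "deltas": [
    [-0.15, 0, 0, 0, 1],
    [-0.15, 0, 0, 0, 1],
    [-0.15, 0, 0, 0, 1],
    [-0.15, 0, 0, 0, 1],
    [-0.15, 0, 0, 0, 1]
  ]
}}

```text
time_s: 18.65
ee_pos: [407.5, -119.5, 273.3]
ee_rot: [180.0, 0.0, -18.0]
force: [1.3, 0.2, 0.1]
gripper_width: 91.4
gripper_force: 0.0
```

Run:
```python
from h import *
s=cams.grab_frame("side");t=cams.grab_frame("top");st=env.state();print(st['time_s'],st['ee_pos'],st['force'],st['gripper_width'])
cv2.imwrite("pics/d1.png",np.hstack([cv2.resize(s[120:300,130:310],(540,540),interpolation=cv2.INTER_CUBIC),cv2.resize(t[60:240,240:325],(255,540))]))
```

```text
18.75 [ 409.335648   -120.14023109  273.51780312] [0.39161763 0.08544859 0.30505439] 91.24835925292146
```

View pics/d1.png

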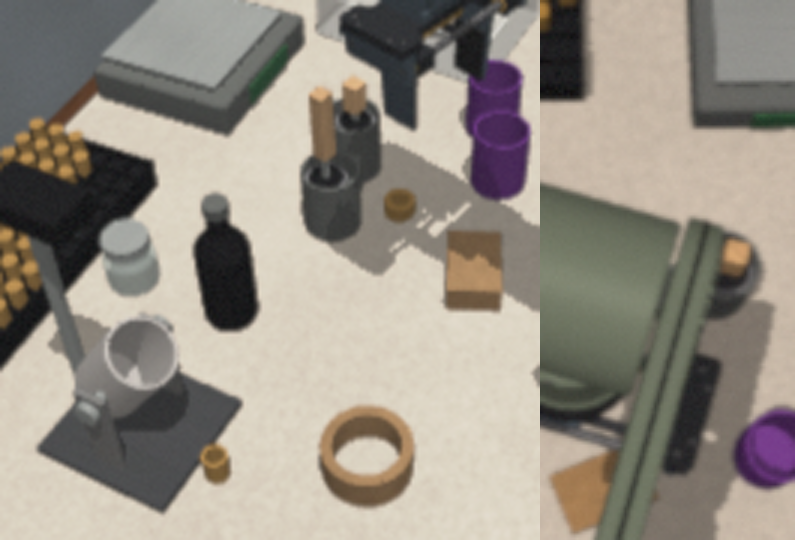

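The long brush stands in its well at crop (322,125), with the stub beside it. The cup still leans and the bystanders are in place. Handing in.

```bash
python3 -c "
from workcell import env
print(env.job_done())"
```

```text
the job is handed in; nothing more can be done
None
```

The job is handed in at about 19 s: the cup got three full strokes with the long brush, which now stands released in its original well; the cup leans as before, and the last pictures show the stub brush and bystanders in place.

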